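# Clamp the carrier board of a bronze head under a screw press for cleaning

### The job

Slide the carrier board with the bronze head gently along the bed until it is fully home against the red stop. Then wind the crank clockwise (seen from above) until the pad meets the board, snug it by feel, firm but not overtight, and let go. Do not touch the bronze head and leave the brush, jar and tin alone.

Things in the scene. Friction and masses are not known exactly. Their poses are not given: they have to be found in the camera images.
- press: Green screw press fixed to the bench. Origin: on the bench, straight under the upright screw's axis; z up; x level, along the bed into its stop, roughly away from the robot; y left of x. Its arm spans heights 99 to 131 mm and ends 24 mm in front of the axis. Under it hangs a round rubber pad, diameter 32 mm; the gap from pad to board is not measured: half a turn to one and a half turns.
- crank: Steel crank on the screw, 18 mm wide; top 14 mm above this origin, which is on the screw axis. It turns at constant height; clockwise from above lowers the pad 16 mm a turn. Turning free it takes a steady 7 N at the knob, along its circle (less while held still). Once the pad meets the board this grows by 0.05 N per newton of clamping, 3 to 4 N per rad. It stays where it is left.
- knob_mid (a point): Middle of the crank's upright wooden knob: diameter 21 mm, 48 mm tall, 50 mm from the screw axis. It spins freely on its pin, so it can be held from above and carried round the circle without turning the hand. Firmly snug: 4 to 5 N more push than running free, a clamping force of 90 N (55 to 125 N will do: 2.8 to 6.4 N more). At 160 N (8 N more) the board is crushed.
- stop (a point): Foot of the red stop's face at the far end of the bed: middle of its width, at the height of the bed's sliding surface, 30 mm beyond the screw axis. Axes as the press: x into the stop. The bed is a channel 68 mm wide between rails 8 mm high, reaching 200 mm back from the stop; its surface lies 17 to 25 mm above the bench.
- board: Loose light-wood carrier board in the bed's channel, 150 mm long (x, towards the stop), 64 mm wide, 18 mm thick, the bronze head fixed on it; 0.3 to 0.55 kg in all. Origin: centre of its underside. It starts 30 to 55 mm short of the stop; push its near end face, 75 mm behind the origin (slides with 3 to 14 N, keep under 40 N). Home: its far end meets the stop, within 3 mm.
- head: Dark bronze head with green patina lying on cork rests on the board, 83 mm long, 42 mm wide, its top 63 mm above the board's underside. Origin: centre of the board's top face. It begins 7 mm in from the board's near end and ends 15 mm past the board's middle. Fragile: not to be touched.
- brush: Loose brush lying beside the press, 160 mm long. Leave alone.
- wax: Loose amber jar with aluminium lid, diameter 54 mm, 50 mm tall. Leave alone.
- tin: Loose steel tin with tool handles standing in it, diameter 60 mm, 120 mm tall in all. Leave alone.
Mind the look-alikes: they are no part of the job. Leave any orange look-alike of the board alone.

How it is judged:
By the outcome, as a careful person would: the job done as asked, in the order asked, and still so for the second after the job is handed in, with the robot touching nothing.
It also fails if it takes over 70 s, if anything falls off the work surface, if the arm or the gripper's body presses on something with over 40 N, if the wrist force passes 120 N, or if a joint passes its speed limit or range.

### The arm

A 6-joint arm with a two-finger parallel gripper is mounted at the origin on the work surface. World frame = base frame: x ahead of the robot, y to its left, z up, the work surface at z = 0. Lengths are in m, angles in rad, forces in N, time in s.
With the tool pointing down it reaches from about 0.225 to 0.875 m from the base axis. Payload 3.4 kg.
Tool frame: the origin (TCP) lies at the very end of the fingers, on their centre line; the grasp point (between the pads) lies 19 mm behind it (manip.grasp_offset is the distance from the TCP to the grasp point, in m); x points along the fingers, y is the direction in which the jaws open and shut, and the axes are right-handed (so a half turn about x gives the same grasp; the last joint's range is limited). The gripper opens to 85 mm and grips with 20 to 120 N. Pads are 22 mm wide; open, the fingers measure 114 mm over their backs; the gripper's body (76 mm by 85 mm) begins 54 mm behind the grasp point. The pads swing forward as they close: fully open they stand 13 mm farther back than shut.
Start: joints at [-1.339, 0.276, 1.505, -0, 1.361, -0.121], TCP at [0.199, -0.54, 0.231] pointing down, gripper open.
Joint ranges: [-2.89, 2.89], [-0.75, 2.08], [0.22, 2.7], [-1.18, 4.32], [0.11, 2.71], [-2.7, 2.7]. Speed limits (rad/s): [2.57, 2.57, 3.14, 3.14, 3.14, 3.14].

### API

Orientations are given as a unit quaternion [w, x, y, z].
In Python, from rig import manip gives the robot as it stands.
- The arm moves only by the tool step_arm, never from a script. Its argument "increments" is a list of rows, each an object with "grip": the opening, from 0 (shut) to 1 (fully open); "delta_pos": the shift along the world's x, y, z in m, a list of three; "twist": the turn about the world's z in degrees. A call has 1 to 10 rows; each row shifts and turns the commanded pose from where the row before left it; what a row does not reach is not made up. A row lasts 1/12 s, in which the tool goes at most 41.7 mm and 7.16 degrees, less where a joint would pass 70% of its speed; a pose out of reach is approached as far as the arm can. A call with a gripper value outside its range is refused whole. The fingers move at their own pace and stop on an object; "force" is the grip in N (left out, the last holds). Time passes only in rows, so rows that do not move let the fingers close. It gives the time, the measured TCP pose, the force and the opening at its end, in the units of the state.
- manip.get_state(): the state, without advancing time (a new reading comes with each control period).
- manip.get_image(name): name is "scene" or "top" or "wrist"; returns a dict with "img" (420x560x3 uint8, red, green, blue), "fx", "fy", "cx", "cy" (pixels), "rvec" (rotation vector, rad) and "tvec" (3), from world to camera coordinates, as OpenCV has them; the wrist camera has in their place "mount" (4x4, takes a point from camera to tool coordinates, whose origin is the TCP and whose axes are the tool frame's). Camera axes: x right, y down, z forward; pixel columns grow to the right and rows downward; lengths in m; the calibration is good to about 2 mm. A picture is of the moment at which its call begins: read the wrist's pose just before it. There is no depth.
- manip.sign_off(): hands the job in, once; it reports no verdict.
The state is a dict: "clock": time; "qpos": joint angles; "qd": joint speeds; "effort": joint torques, N m; "position": TCP position; "ee_rot": TCP orientation; "contact_force": force on the tool from outside, world axes, zero at the start; "moment": the same for the moment, N m; "width": finger opening in m.
Only numpy, scipy, OpenCV 4.12 (cv2) and the standard library are available. Lean on these libraries where they do the work, as an engineer would, in place of code of your own. Each camera call takes 0.05 s, during which the arm holds its last target. There are 200 camera calls.

## Working session

There is one attempt and no reset: what is moved stays moved. The work goes in short steps, Python scripts to look and compute and a tool call to move; the robot and the scene stay as the last step left them, time stands still between calls to the robot, and variables do not carry over. Pictures are saved under pics/ and viewed, about 8 in all and at most 12, crops included, and the job is handed in when it is done.

Besides the shell and the picture viewer there is one more tool, called after ">>>" as name(argument=value, ...), one argument or row to a line, values as JSON. step_arm: Moves the arm, as the interface text tells. Its arguments: {"type":"object","properties":{"increments":{"type":"array"},"force":{"type":"number"}},"required":["increments"]}

```bash
mkdir -p pics; cat > h.py <<'E'
import numpy as np,cv2
from rig import manip
def save(n,f,crop=None,s=1):
    d=manip.get_image(n);im=d["img"][:,:,::-1]
    np.savez(f"pics/{f}.npz",**{k:np.array(v) for k,v in d.items()})
    cv2.imwrite(f"pics/{f}_raw.png",im)
    if crop: x0,y0,x1,y1=crop; im=im[y0:y1,x0:x1]
    if s!=1: im=cv2.resize(im,None,fx=s,fy=s,interpolation=cv2.INTER_CUBIC)
    cv2.imwrite(f"pics/{f}.png",im)
def ray(f,u,v):
    d=np.load(f"pics/{f}.npz");R=cv2.Rodrigues(d["rvec"])[0];c=-R.T@d["tvec"].ravel()
    r=R.T@np.array([(u-d["cx"])/d["fx"],(v-d["cy"])/d["fy"],1.]);return c,r
def onz(f,u,v,z):
    c,r=ray(f,u,v);return c+r*(z-c[2])/r[2]
def proj(f,P):
    d=np.load(f"pics/{f}.npz");R=cv2.Rodrigues(d["rvec"])[0]
    p=(R@np.atleast_2d(P).T).T+d["tvec"].ravel();return np.c_[p[:,0]/p[:,2]*d["fx"]+d["cx"],p[:,1]/p[:,2]*d["fy"]+d["cy"]]
E
python3 - <<'E'
from h import *
save("top","top0",None,1.4);save("scene","scene0",None,1.4)
print(manip.get_state())
E
```

```text
{'clock': 0.1, 'qpos': array([-1.33903348e+00,  2.76547533e-01,  1.50601663e+00, -5.11183707e-06,
        1.36070854e+00, -1.20975429e-01]), 'qd': array([-1.27528414e-03, -1.00978071e-03, -2.47267844e-03,  1.28960313e-03,
       -1.25346586e-03, -2.32498498e-05]), 'effort': array([ 2.15711138e-03, -4.17696941e+01, -2.46404332e+01, -1.08411084e-04,
        5.81532033e-03,  1.12789607e-05]), 'position': array([ 0.19854061, -0.53912713,  0.23051319]), 'ee_rot': array([-0.12347362, -0.69610264, -0.12465958,  0.69617194]), 'contact_force': array([-0.11831619, -0.04319163, -0.85809771]), 'moment': array([ 0.00907441, -0.01737469,  0.00048073]), 'width': 0.08524337185487091}
```

View pics/top0.png

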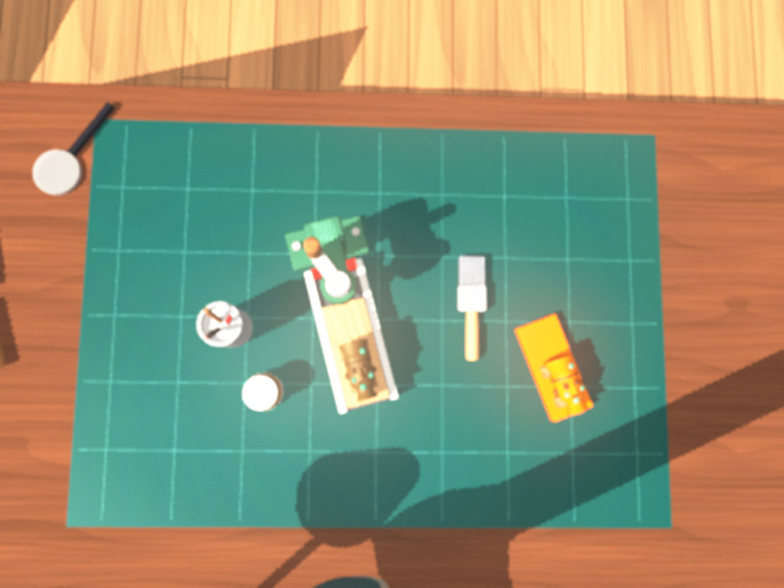

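View pics/scene0.png

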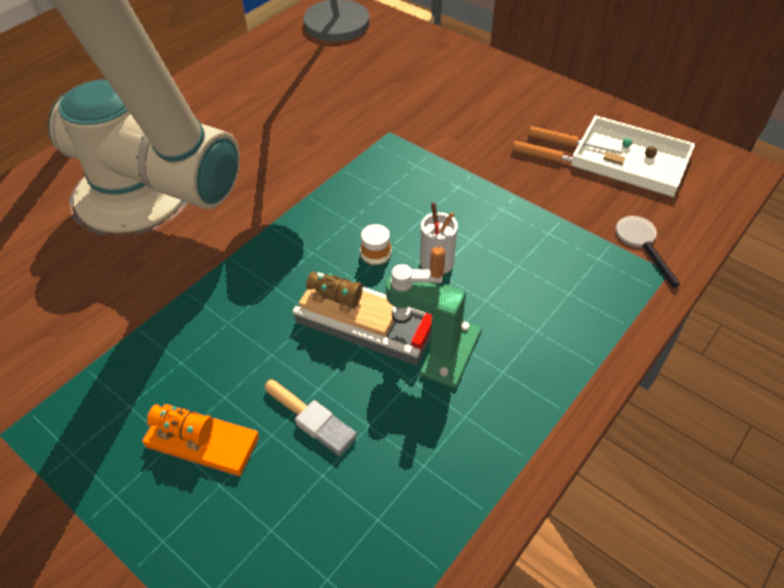

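The top view shows the press bed with the light-wood board at about (355,350) in the view. The orange look-alike is at (555,370). The natural-wood board in the channel fits the description, the orange one off to the side does not. The crank hub is at (337,285), the knob at (312,245), the jar at (262,392) and the tin at (220,324). I'll enlarge to confirm and measure.

```bash
python3 - <<'E'
import cv2
a=cv2.imread("pics/top0_raw.png")[145:300,195:295]
b=cv2.imread("pics/scene0_raw.png")[160:285,200:350]
cv2.imwrite("pics/c1.png",cv2.resize(a,None,fx=3.8,fy=3.8,interpolation=cv2.INTER_CUBIC)) 
c=cv2.resize(b,None,fx=5,fy=4.7,interpolation=cv2.INTER_CUBIC)
import numpy as np
a=cv2.resize(a,(380,589),interpolation=cv2.INTER_CUBIC)
b=cv2.resize(b,(420,350),interpolation=cv2.INTER_CUBIC)
o=np.zeros((589,800,3),np.uint8);o[:,:380]=a;o[:350,380:]=b
cv2.imwrite("pics/c1.png",o)
E
```

```text
(no output)
```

View pics/c1.png

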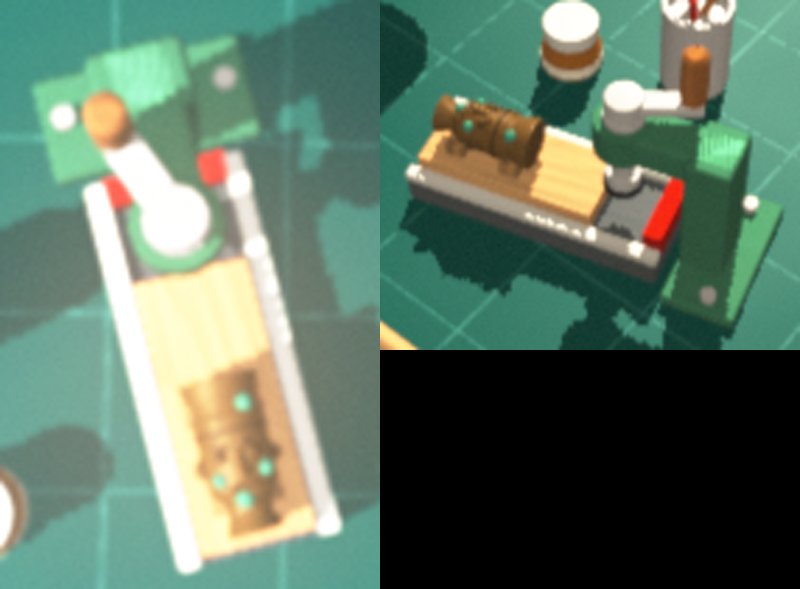

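```bash
cat > fit.py <<'E'
from h import *
from scipy.optimize import least_squares
T=lambda u,v:np.array([195+u/3.8,145+v/3.8]); S=lambda u,v:np.array([200+(u-380)/2.8,160+v/2.8])
def model(p):
    x,y,yw,zb,zc,phi,w,bs=p
    c,s=np.cos(yw),np.sin(yw)
    W=lambda a,b,z:[x+c*a-s*b,y+s*a+c*b,z]
    h=.034+w/2
    kn=lambda z:[x+.05*np.cos(phi),y+.05*np.sin(phi),z]
    P=[W(-.17,h,zb+.008),W(-.17,-h,zb+.008),W(-.17+.2,h,zb+.008),W(-.17+.2,-h,zb+.008),W(0,0,zc),kn(zc+.048),
       W(bs,.032,zb+.018),W(bs,-.032,zb+.018),W(bs-.15,.032,zb+.018),W(bs-.15,-.032,zb+.018)]
    Q=[W(0,0,zc),kn(zc+.048),kn(zc),W(bs,-.032,zb+.018),W(-.17,-h,zb+.008),W(.03,-.034,zb)]
    return np.r_[proj("top0",P),proj("scene0",Q)]
O=np.array([T(188,565),T(330,525),T(92,190),T(236,165),T(175,213),T(108,113),T(135,280),T(264,258),T(200,558),T(316,527),
   S(624,92),S(697,50),S(693,106),S(594,214),S(413,172),S(653,243)])
r=least_squares(lambda p:(model(p)-O).ravel(),[.6,.05,.2,.021,.16,1,.008,-.02],loss="soft_l1",x_scale=[.1,.1,.1,.01,.01,.1,.01,.01])
print(r.x.round(4));print((model(r.x)-O).round(1).tolist())
x,y,yw=r.x[:3];np.save("press.npy",r.x)
E
python3 fit.py
```

```text
[ 0.6164  0.0568  0.2741  0.0294  0.1566  0.6244  0.0121 -0.0172]
[[-0.2, -0.1], [0.5, 0.1], [0.8, 4.2], [0.2, 1.3], [-0.3, -1.0], [-0.5, -3.2], [-1.3, 1.0], [-5.0, -1.1], [0.1, -0.2], [0.3, -0.4], [0.4, 1.5], [0.3, 1.0], [0.7, -2.5], [-2.3, -0.3], [-1.8, -1.5], [-3.5, 2.0]]
```

```bash
sed -i 's/loss="soft_l1",/loss="soft_l1",bounds=([0,-1,-1,.017,.13,-2,.004,-.025],[1,1,1,.025,.2,3,.016,0]),/' fit.py; python3 fit.py; python3 - <<'E'
from h import *
from scipy.spatial.transform import Rotation as R
p=np.load("press.npy");s=manip.get_state()
q=s["ee_rot"];M=R.from_quat(q,scalar_first=True).as_matrix();print(M.round(3))
print("toolyaw(y)",np.degrees(np.arctan2(M[1,1],M[0,1])),"want",np.degrees(p[2])+90)
c,sn=np.cos(p[2]),np.sin(p[2])
for a in(-.23,-.2): print(a,p[0]+c*a,p[1]+sn*a)
print(manip.get_image("wrist")["mount"].round(3),s["position"])
for n,u,v in(("jar",262,385),("tin",220,322)):print(n,onz("top0",u/1.4,v/1.4,.05))
E
```

```text
[ 0.616   0.0571  0.2755  0.025   0.1565  0.6143  0.0122 -0.0173]
[[-0.2, -0.0], [0.2, 0.1], [0.8, 4.8], [0.0, 1.8], [-0.5, -0.8], [-0.5, -3.1], [-1.4, 1.5], [-5.2, -0.6], [0.1, -0.1], [0.1, -0.4], [0.3, 1.4], [0.3, 1.0], [0.6, -2.5], [-2.3, 0.7], [-1.6, -0.4], [-3.5, 2.9]]
[[-0.     0.345 -0.938]
 [ 0.002 -0.938 -0.345]
 [-1.    -0.002 -0.   ]]
toolyaw(y) -69.78951450361859 want 105.78412997175522
-0.23 0.39465948892348546 -0.005431350546556732
-0.2 0.4235282901421724 0.0027290609746802377
[[ 0.    -0.306  0.952 -0.143]
 [ 1.     0.     0.     0.   ]
 [-0.     0.952  0.306 -0.078]
 [ 0.     0.     0.     1.   ]] [ 0.19854061 -0.53912713  0.23051319]
jar [0.47853441 0.16382352 0.05      ]
tin [0.56758245 0.22702294 0.05      ]
```

>>> step_arm(
  increments=[
    {"grip": 1, "delta_pos": [0.01, 0.03, 0.002], "twist": -0.5},
    {"grip": 1, "delta_pos": [0.01, 0.03, 0.002], "twist": -0.5},
    {"grip": 1, "delta_pos": [0.01, 0.03, 0.002], "twist": -0.5},
    {"grip": 1, "delta_pos": [0.01, 0.03, 0.002], "twist": -0.5},
    {"grip": 1, "delta_pos": [0.01, 0.03, 0.002], "twist": -0.5},
    {"grip": 1, "delta_pos": [0.01, 0.03, 0.002], "twist": -0.5},
    {"grip": 1, "delta_pos": [0.01, 0.03, 0.002], "twist": -0.5},
    {"grip": 1, "delta_pos": [0.01, 0.03, 0.002], "twist": -0.5},
    {"grip": 1, "delta_pos": [0.01, 0.03, 0.002], "twist": -0.4},
    {"grip": 1, "delta_pos": [0.01, 0.03, 0.002], "twist": 0},
  ],
)

```text
clock: 0.98
position: [0.2987, -0.238, 0.2513]
ee_rot: [0.097, 0.7, 0.097, -0.7]
contact_force: [0.9, -0.6, -0.0]
width: 0.0853
```

>>> step_arm(
  increments=[
    {"grip": 0, "delta_pos": [0.01, 0.03, 0.01], "twist": 0},
    {"grip": 0, "delta_pos": [0.01, 0.03, 0.01], "twist": 0},
    {"grip": 0, "delta_pos": [0.01, 0.03, 0.01], "twist": 0},
    {"grip": 0, "delta_pos": [0.01, 0.03, 0.01], "twist": 0},
    {"grip": 0, "delta_pos": [0.01, 0.03, 0.01], "twist": 0},
    {"grip": 0, "delta_pos": [0.01, 0.03, 0], "twist": 0},
    {"grip": 0, "delta_pos": [0.01, 0.03, 0], "twist": 0},
    {"grip": 0, "delta_pos": [0.01, 0.02, 0], "twist": 0},
    {"grip": 0, "delta_pos": [0, 0, 0], "twist": 0},
    {"grip": 0, "delta_pos": [0, 0, 0], "twist": 0},
  ],
)

```text
clock: 1.82
position: [0.3786, -0.0089, 0.3011]
ee_rot: [-0.099, -0.7, -0.098, 0.701]
contact_force: [0.4, -0.6, 0.5]
width: 0.0001
```

```bash
cat >> h.py <<'E'
def wrist(f,s=1.4):
    from scipy.spatial.transform import Rotation as R
    st=manip.get_state();d=manip.get_image("wrist")
    M=np.eye(4);M[:3,:3]=R.from_quat(st["ee_rot"],scalar_first=True).as_matrix();M[:3,3]=st["position"]
    C=np.linalg.inv(M@d["mount"])
    np.savez(f"pics/{f}.npz",rvec=cv2.Rodrigues(C[:3,:3])[0],tvec=C[:3,3],**{k:d[k] for k in("fx","fy","cx","cy")})
    im=d["img"][:,:,::-1];cv2.imwrite(f"pics/{f}_raw.png",im)
    cv2.imwrite(f"pics/{f}.png",cv2.resize(im,None,fx=s,fy=s,interpolation=cv2.INTER_CUBIC));print(st["position"],st["width"],st["clock"])
E
python3 -c "
from h import *
wrist('w1')"
```

```text
[ 0.37857014 -0.00893433  0.30110178] 6.634013759516209e-05 1.8167
```

View pics/w1.png

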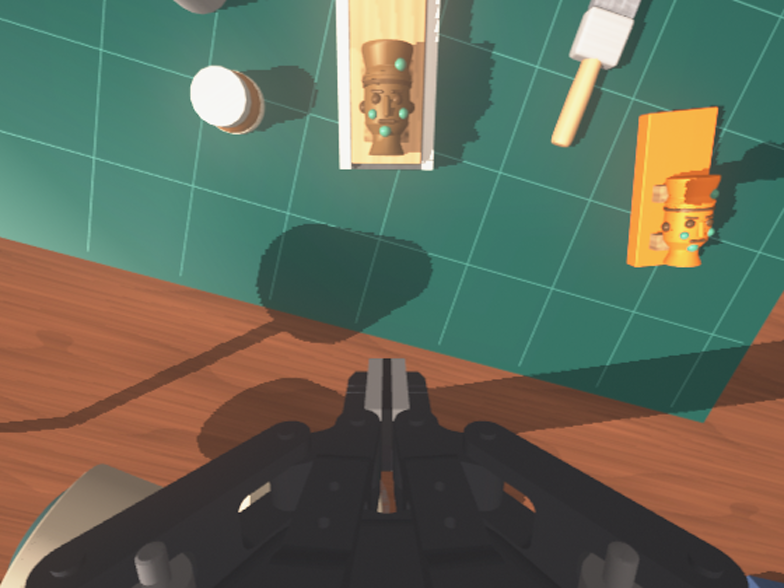

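```bash
python3 - <<'E'
from h import *
p=np.load("press.npy");print(p.round(4))
for n,u,v,z in[("railL near in",352,168,.029),("railR near in",426,168,.029),("railLnear out",340,169,.029),("railRout",435,169,.029),("railL far in",349,2,.029),("railR far in",429,2,.029),("board near L",352,163,.039),("board near R",420,163,.039),("headbase near",386,155,.05)]:
    P=onz("w1",u/1.4,v/1.4,z);d=P[:2]-p[:2];c,s=np.cos(p[2]),np.sin(p[2]);print(n,P.round(4),"press",np.round([c*d[0]+s*d[1],-s*d[0]+c*d[1]],4))
print(proj("w1",[[.3786,-.0089,.3011]])*1.4)
E
```

```text
[ 0.616   0.0571  0.2755  0.025   0.1565  0.6143  0.0122 -0.0173]
railL near in [0.4424 0.0429 0.029 ] press [-0.1709  0.0335]
railR near in [ 0.4619 -0.0252  0.029 ] press [-0.1706 -0.0373]
railLnear out [0.4383 0.0537 0.029 ] press [-0.1719  0.045 ]
railRout [ 0.4634 -0.0338  0.029 ] press [-0.1715 -0.046 ]
railL far in [0.573  0.0794 0.029 ] press [-0.0353  0.0331]
railR far in [0.5919 0.0135 0.029 ] press [-0.035  -0.0354]
board near L [0.447  0.0433 0.039 ] press [-0.1664  0.0326]
board near R [ 0.4644 -0.0176  0.039 ] press [-0.1662 -0.0307]
headbase near [0.4622 0.0147 0.05  ] press [-0.1595  0.001 ]
[[384.84615959 376.80728193]]
```

>>> step_arm(
  increments=[
    {"grip": 0, "delta_pos": [0.008, 0.002, -0.02], "twist": 0},
    {"grip": 0, "delta_pos": [0.008, 0.002, -0.03], "twist": 0},
    {"grip": 0, "delta_pos": [0.008, 0.002, -0.035], "twist": 0},
    {"grip": 0, "delta_pos": [0.008, 0.002, -0.035], "twist": 0},
    {"grip": 0, "delta_pos": [0.008, 0.001, -0.035], "twist": 0},
    {"grip": 0, "delta_pos": [0, 0, -0.035], "twist": 0},
    {"grip": 0, "delta_pos": [0, 0, -0.035], "twist": 0},
    {"grip": 0, "delta_pos": [0, 0, -0.029], "twist": 0},
    {"grip": 0, "delta_pos": [0, 0, -0.015], "twist": 0},
    {"grip": 0, "delta_pos": [0, 0, 0], "twist": 0},
  ],
)

```text
clock: 2.7
position: [0.4154, -0.0016, 0.0294]
ee_rot: [-0.096, -0.698, -0.097, 0.703]
contact_force: [-0.3, 0.2, 0.4]
width: -0.0003
```

```bash
python3 -c "
from h import *
wrist('w2');print(manip.get_state()['contact_force'])"
```

```text
[ 0.41538004 -0.00160789  0.029413  ] -0.00028608255521364183 2.7
[ 0.22683013 -0.49751027  0.37884298]
```

View pics/w2.png

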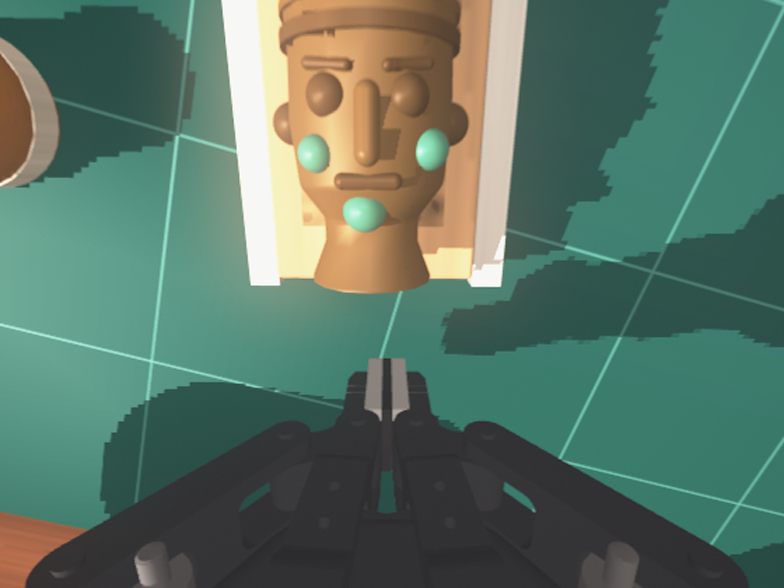

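>>> step_arm(
  increments=[
    {"grip": 0, "delta_pos": [0.0, 0.003, 0.002], "twist": 0},
    {"grip": 0, "delta_pos": [0.0077, 0.0022, 0], "twist": 0},
    {"grip": 0, "delta_pos": [0.0077, 0.0022, 0], "twist": 0},
    {"grip": 0, "delta_pos": [0.0048, 0.0014, 0], "twist": 0},
    {"grip": 0, "delta_pos": [0.002, 0.0005, 0], "twist": 0},
    {"grip": 0, "delta_pos": [0.002, 0.0005, 0], "twist": 0},
    {"grip": 0, "delta_pos": [0, 0, 0], "twist": 0},
  ],
)

```text
clock: 3.33
position: [0.4435, 0.0094, 0.0346]
ee_rot: [0.098, 0.701, 0.097, -0.7]
contact_force: [0.5, -0.5, 0.1]
width: 0.0002
```

>>> step_arm(
  increments=[
    {"grip": 0, "delta_pos": [-0.0019, -0.0005, -0.003], "twist": 0},
    {"grip": 0, "delta_pos": [0, 0, -0.002], "twist": 0},
    {"grip": 0, "delta_pos": [0.0019, 0.0005, 0], "twist": 0},
    {"grip": 0, "delta_pos": [0.0019, 0.0005, 0], "twist": 0},
    {"grip": 0, "delta_pos": [0.0019, 0.0005, 0], "twist": 0},
    {"grip": 0, "delta_pos": [0.0019, 0.0005, 0], "twist": 0},
    {"grip": 0, "delta_pos": [0.0019, 0.0006, 0], "twist": 0},
    {"grip": 0, "delta_pos": [0.0019, 0.0006, 0], "twist": 0},
  ],
)

```text
clock: 4.0
position: [0.451, 0.0119, 0.0291]
ee_rot: [-0.097, -0.699, -0.097, 0.701]
contact_force: [-3.3, -0.8, 1.5]
width: 0.0
```

>>> step_arm(
  increments=[
    {"grip": 0, "delta_pos": [0.0024, 0.0007, 0], "twist": 0},
    {"grip": 0, "delta_pos": [0.0024, 0.0007, 0], "twist": 0},
    {"grip": 0, "delta_pos": [0.0024, 0.0007, 0], "twist": 0},
    {"grip": 0, "delta_pos": [0.0024, 0.0007, 0], "twist": 0},
    {"grip": 0, "delta_pos": [0.0024, 0.0007, 0], "twist": 0},
    {"grip": 0, "delta_pos": [0.0024, 0.0007, 0], "twist": 0},
    {"grip": 0, "delta_pos": [0.0024, 0.0007, 0], "twist": 0},
    {"grip": 0, "delta_pos": [0.0024, 0.0007, 0], "twist": 0},
    {"grip": 0, "delta_pos": [0.0024, 0.0006, 0], "twist": 0},
  ],
)

```text
clock: 4.75
position: [0.4743, 0.0182, 0.0293]
ee_rot: [0.097, 0.7, 0.097, -0.7]
contact_force: [-1.2, -0.3, -1.7]
width: 0.0002
```

```bash
python3 -c "
from h import *
wrist('w3');print(manip.get_state()['contact_force'])"
```

```text
[0.47426527 0.01819005 0.02930345] 0.00018657868514316346 4.75
[-1.53277937  0.13044775 -0.38843799]
```

View pics/w3.png

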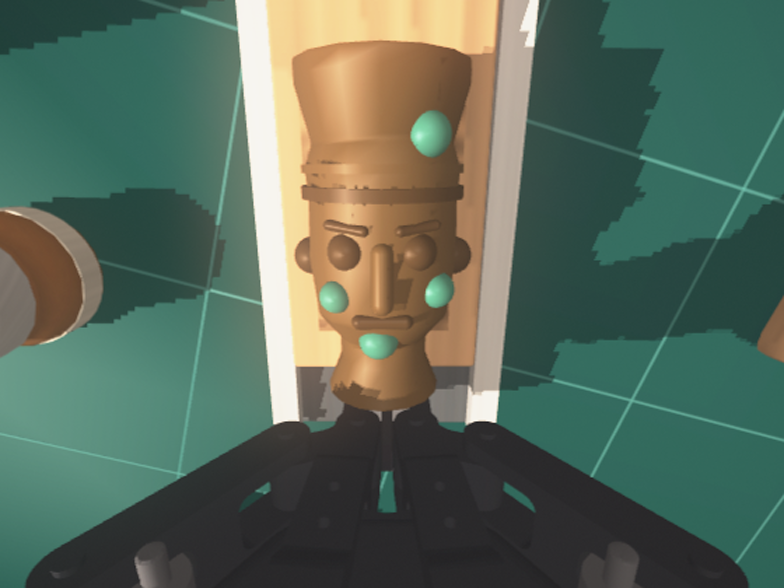

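>>> step_arm(
  increments=[
    {"grip": 0, "delta_pos": [0.0012, 0.0003, 0], "twist": 0},
    {"grip": 0, "delta_pos": [0.0012, 0.0004, 0], "twist": 0},
    {"grip": 0, "delta_pos": [0.0012, 0.0003, 0], "twist": 0},
    {"grip": 0, "delta_pos": [0.0012, 0.0003, 0], "twist": 0},
    {"grip": 0, "delta_pos": [0.0012, 0.0004, 0], "twist": 0},
    {"grip": 0, "delta_pos": [0.0012, 0.0003, 0], "twist": 0},
    {"grip": 0, "delta_pos": [0.0012, 0.0003, 0], "twist": 0},
    {"grip": 0, "delta_pos": [0.0012, 0.0004, 0], "twist": 0},
  ],
)

```text
clock: 5.47
position: [0.4834, 0.0208, 0.0294]
ee_rot: [-0.097, -0.7, -0.097, 0.701]
contact_force: [-4.0, -1.4, 5.0]
width: 0.0001
```

>>> step_arm(
  increments=[
    {"grip": 0, "delta_pos": [0.001, 0.0003, 0], "twist": 0},
    {"grip": 0, "delta_pos": [0.001, 0.0003, 0], "twist": 0},
    {"grip": 0, "delta_pos": [0.001, 0.0003, 0], "twist": 0},
  ],
)

```text
clock: 5.72
position: [0.4863, 0.0217, 0.0294]
ee_rot: [-0.097, -0.7, -0.097, 0.701]
contact_force: [-5.8, -1.4, 4.5]
width: -0.0001
```

>>> step_arm(
  increments=[
    {"grip": 0, "delta_pos": [0.001, 0.0003, 0.0003], "twist": 0},
    {"grip": 0, "delta_pos": [0.001, 0.0003, 0], "twist": 0},
    {"grip": 0, "delta_pos": [0.001, 0.0003, 0], "twist": 0},
  ],
)

```text
clock: 5.97
position: [0.4886, 0.0223, 0.0295]
ee_rot: [-0.098, -0.699, -0.097, 0.701]
contact_force: [-7.9, -3.7, 7.1]
width: -0.0002
```

>>> step_arm(
  increments=[
    {"grip": 0, "delta_pos": [0.001, 0.0003, 0], "twist": 0},
    {"grip": 0, "delta_pos": [0.001, 0.0003, 0], "twist": 0},
  ],
)

```text
clock: 6.13
position: [0.4886, 0.0223, 0.0295]
ee_rot: [-0.098, -0.698, -0.097, 0.703]
contact_force: [-10.6, -6.5, 9.8]
width: -0.0003
```

>>> step_arm(
  increments=[
    {"grip": 0, "delta_pos": [0.001, 0.0003, 0], "twist": 0},
    {"grip": 0, "delta_pos": [0.001, 0.0003, 0], "twist": 0},
  ],
)

```text
clock: 6.3
position: [0.4886, 0.0224, 0.0294]
ee_rot: [-0.099, -0.697, -0.098, 0.704]
contact_force: [-14.0, -8.2, 11.2]
width: 0.0003
```

```bash
python3 - <<'E'
from h import *
save("scene","s2",(200,160,350,270),5);wrist("w4")
a=cv2.imread("pics/s2_raw.png")[160:270,200:350];b=cv2.imread("pics/w4_raw.png")
d=manip.get_image("top")["img"][145:300,195:295,::-1]
o=np.zeros((600,800,3),np.uint8);o[:330,:450]=cv2.resize(a,(450,330),interpolation=2);o[:542,450:]=cv2.resize(d,(350,542),interpolation=2);o[330:600,:360]=cv2.resize(b,(360,270))
cv2.imwrite("pics/c2.png",o);print(manip.get_state()['contact_force'])
E
```

```text
[0.48854579 0.02246796 0.02933434] -4.410577565315662e-05 6.35
[-12.94186566  -7.87984494  10.22541814]
```

View pics/c2.png

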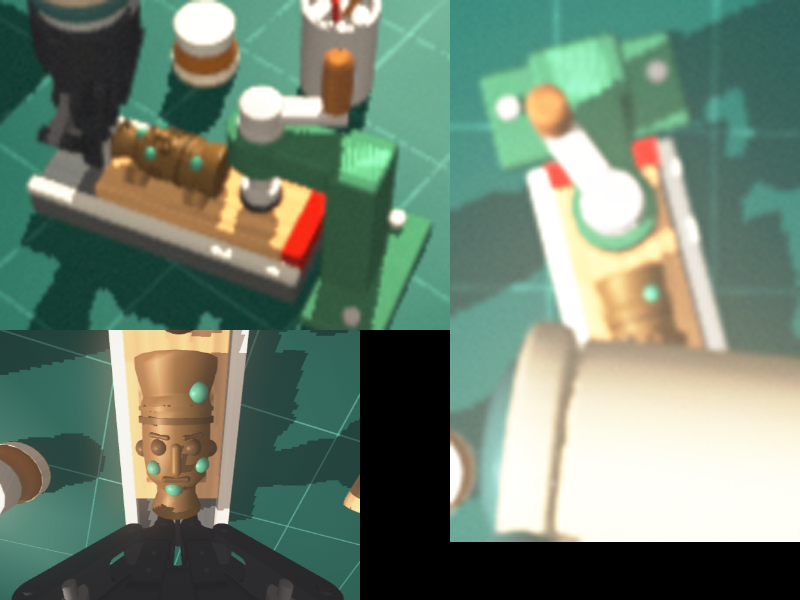

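>>> step_arm(
  increments=[
    {"grip": 0, "delta_pos": [-0.005, -0.0014, 0], "twist": 0},
    {"grip": 0, "delta_pos": [-0.01, -0.003, 0], "twist": 0},
    {"grip": 0, "delta_pos": [-0.015, -0.004, 0], "twist": 0},
    {"grip": 0, "delta_pos": [-0.015, -0.004, 0], "twist": 0},
    {"grip": 0, "delta_pos": [0, 0, 0.02], "twist": 0},
    {"grip": 0, "delta_pos": [0, 0, 0.035], "twist": 0},
    {"grip": 0, "delta_pos": [0, 0, 0.04], "twist": 0},
    {"grip": 0, "delta_pos": [0, 0, 0.04], "twist": 0},
    {"grip": 0, "delta_pos": [0, 0, 0.04], "twist": 0},
    {"grip": 0, "delta_pos": [0, 0, 0.04], "twist": 0},
  ],
)

```text
clock: 7.28
position: [0.4495, 0.0115, 0.2472]
ee_rot: [0.097, 0.702, 0.097, -0.699]
contact_force: [0.4, -0.0, -0.4]
width: 0.0
```

>>> step_arm(
  increments=[
    {"grip": 1, "delta_pos": [0.0, 0.0, 0.035], "twist": 0},
    {"grip": 1, "delta_pos": [0.02, 0.006, 0.01], "twist": 0},
    {"grip": 1, "delta_pos": [0.03, 0.01, 0], "twist": 0},
    {"grip": 1, "delta_pos": [0.03, 0.01, 0], "twist": 0},
    {"grip": 1, "delta_pos": [0.03, 0.01, 0], "twist": 0},
    {"grip": 1, "delta_pos": [0.02, 0.01, 0], "twist": 0},
    {"grip": 1, "delta_pos": [0, 0.005, 0], "twist": 0},
    {"grip": 1, "delta_pos": [0, 0, 0], "twist": 0},
    {"grip": 1, "delta_pos": [0, 0, 0], "twist": 0},
  ],
)

```text
clock: 8.03
position: [0.5784, 0.0626, 0.2894]
ee_rot: [0.098, 0.7, 0.097, -0.7]
contact_force: [0.5, -0.1, -0.2]
width: 0.0856
```

```bash
python3 -c "
from h import *
wrist('w5')"
```

```text
[0.57840417 0.062565   0.2894393 ] 0.08559314408409166 8.0333
```

View pics/w5.png

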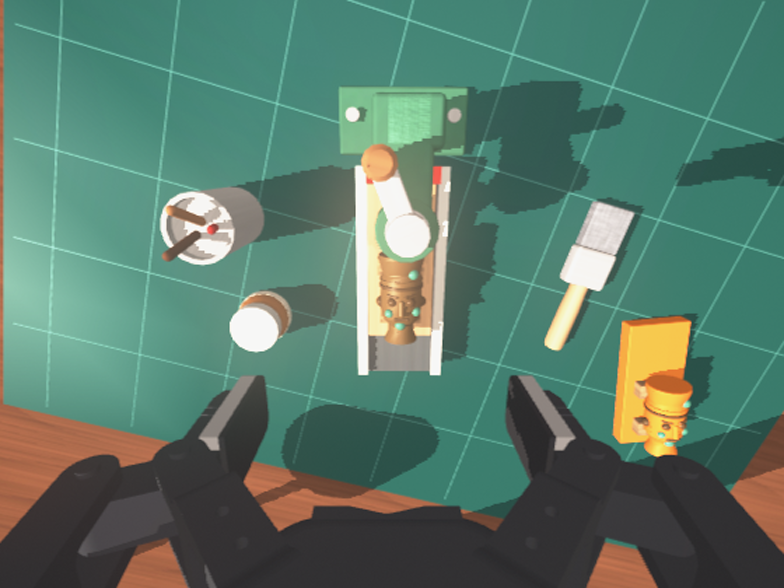

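```bash
python3 - <<'E'
from h import *
from scipy.optimize import least_squares
S=lambda u,v:np.array([200+(u-380)/2.8,160+v/2.8])
T=lambda u,v:np.array([195+u/3.8,145+v/3.8])
for n,w,s,t in(("knob",(379,159),S(697,49),T(108,113)),("hub",(408,235),S(624,92),T(175,213))):
    f=lambda P:np.r_[(proj("w5",P)-np.array(w)/1.4)[0],(proj("scene0",P)-s)[0],.7*(proj("top0",P)-t)[0]]
    r=least_squares(f,[.63,.07,.17]);print(n,r.x.round(4),r.fun.round(1))
print(onz("w5",379/1.4,159/1.4,.2045),onz("w5",408/1.4,235/1.4,.1565))
E
```

```text
knob [0.6553 0.0877 0.2047] [ 0.1  0.6  0.1  0.5 -1.1 -1.5]
hub [0.6152 0.0574 0.1591] [ 0.1  0.3  0.1  0.2 -0.5 -0.4]
[0.65564787 0.08791038 0.2045    ] [0.61506845 0.05733912 0.1565    ]
```

>>> step_arm(
  increments=[
    {"grip": 1, "delta_pos": [0.0257, 0.0084, 0], "twist": 0},
    {"grip": 1, "delta_pos": [0.0257, 0.0084, 0], "twist": 0},
    {"grip": 1, "delta_pos": [0.0257, 0.0084, 0], "twist": 0},
    {"grip": 1, "delta_pos": [0, 0, -0.02], "twist": 0},
    {"grip": 1, "delta_pos": [0, 0, -0.03], "twist": 0},
    {"grip": 1, "delta_pos": [0, 0, -0.03], "twist": 0},
    {"grip": 1, "delta_pos": [0, 0, -0.025], "twist": 0},
    {"grip": 1, "delta_pos": [0, 0, -0.0124], "twist": 0},
    {"grip": 1, "delta_pos": [0, 0, 0], "twist": 0},
    {"grip": 1, "delta_pos": [0, 0, 0], "twist": 0},
  ],
)

```text
clock: 8.92
position: [0.655, 0.087, 0.1724]
ee_rot: [-0.097, -0.7, -0.097, 0.701]
contact_force: [1.6, -0.4, -0.2]
width: 0.0854
```

>>> step_arm(
  increments=[
    {"grip": 0.2, "delta_pos": [0, 0, 0], "twist": 0},
    {"grip": 0.2, "delta_pos": [0, 0, 0], "twist": 0},
    {"grip": 0.2, "delta_pos": [0, 0, 0], "twist": 0},
    {"grip": 0.2, "delta_pos": [0, 0, 0], "twist": 0},
    {"grip": 0.2, "delta_pos": [0, 0, 0], "twist": 0},
    {"grip": 0.2, "delta_pos": [0, 0, 0], "twist": 0},
  ],
  force=50,
)

```text
clock: 9.42
position: [0.6558, 0.0883, 0.1732]
ee_rot: [0.097, 0.701, 0.098, -0.7]
contact_force: [-1.5, 1.9, 2.8]
width: 0.0184
```

>>> step_arm(
  increments=[
    {"grip": 0, "delta_pos": [0, 0, 0], "twist": 0},
    {"grip": 0, "delta_pos": [0, 0, 0], "twist": 0},
    {"grip": 0, "delta_pos": [0, 0, 0], "twist": 0},
  ],
  force=50,
)

```text
clock: 9.67
position: [0.6559, 0.0882, 0.1731]
ee_rot: [0.097, 0.701, 0.098, -0.7]
contact_force: [-2.5, 2.7, 6.0]
width: 0.0182
```

```bash
cat > arc.py <<'E'
import sys,json
from h import *
# arc.py phi0 step n [cx cy] : deltas for clockwise arc (degrees)
a,st,n=map(float,sys.argv[1:4])
ph=np.radians(a-st*np.arange(int(n)+1));P=.05*np.c_[np.cos(ph),np.sin(ph)]
print(json.dumps([{"grip":0,"delta_pos":[round(x,4),round(y,4),0],"twist":0} for x,y in np.diff(P.round(4),axis=0)]),a-st*n)
E
python3 arc.py 37 8 10;python3 -c "
from h import *
s=manip.get_state();print(s['position'],s['contact_force'],s['width'])"
```

```text
[{"grip": 0, "delta_pos": [0.0038, -0.0059, 0], "twist": 0}, {"grip": 0, "delta_pos": [0.003, -0.0063, 0], "twist": 0}, {"grip": 0, "delta_pos": [0.002, -0.0067, 0], "twist": 0}, {"grip": 0, "delta_pos": [0.0011, -0.0068, 0], "twist": 0}, {"grip": 0, "delta_pos": [0.0001, -0.007, 0], "twist": 0}, {"grip": 0, "delta_pos": [-0.0008, -0.0069, 0], "twist": 0}, {"grip": 0, "delta_pos": [-0.0018, -0.0068, 0], "twist": 0}, {"grip": 0, "delta_pos": [-0.0027, -0.0064, 0], "twist": 0}, {"grip": 0, "delta_pos": [-0.0036, -0.006, 0], "twist": 0}, {"grip": 0, "delta_pos": [-0.0044, -0.0054, 0], "twist": 0}] -43.0
[0.65585396 0.08824569 0.17308916] [-2.46066461  2.68086657  6.04402837] 0.018200365103684984
```

>>> step_arm(
  increments=[
    {"grip": 0, "delta_pos": [0.0038, -0.0059, 0], "twist": 0},
    {"grip": 0, "delta_pos": [0.003, -0.0063, 0], "twist": 0},
    {"grip": 0, "delta_pos": [0.002, -0.0067, 0], "twist": 0},
    {"grip": 0, "delta_pos": [0.0011, -0.0068, 0], "twist": 0},
    {"grip": 0, "delta_pos": [0.0001, -0.007, 0], "twist": 0},
  ],
)

```text
clock: 10.08
position: [0.666, 0.0577, 0.1731]
ee_rot: [0.096, 0.701, 0.099, -0.7]
contact_force: [-1.8, 8.3, 4.3]
width: 0.0187
```

>>> step_arm(
  increments=[
    {"grip": 0, "delta_pos": [-0.0008, -0.0069, 0], "twist": 0},
    {"grip": 0, "delta_pos": [-0.0018, -0.0068, 0], "twist": 0},
    {"grip": 0, "delta_pos": [-0.0027, -0.0064, 0], "twist": 0},
    {"grip": 0, "delta_pos": [-0.0036, -0.006, 0], "twist": 0},
    {"grip": 0, "delta_pos": [-0.0044, -0.0054, 0], "twist": 0},
  ],
)

```text
clock: 10.5
position: [0.6544, 0.0259, 0.1731]
ee_rot: [0.096, 0.702, 0.099, -0.698]
contact_force: [3.4, 7.7, 4.6]
width: 0.0182
```

```bash
python3 arc.py -43 8 5;python3 arc.py -83 8 5;python3 arc.py -123 8 5;python3 arc.py -163 8 5;python3 arc.py -203 8 5;python3 arc.py -243 8 5
```

```text
[{"grip": 0, "delta_pos": [-0.0051, -0.0048, 0], "twist": 0}, {"grip": 0, "delta_pos": [-0.0057, -0.004, 0], "twist": 0}, {"grip": 0, "delta_pos": [-0.0063, -0.0031, 0], "twist": 0}, {"grip": 0, "delta_pos": [-0.0066, -0.0023, 0], "twist": 0}, {"grip": 0, "delta_pos": [-0.0068, -0.0013, 0], "twist": 0}] -83.0
[{"grip": 0, "delta_pos": [-0.007, -0.0004, 0], "twist": 0}, {"grip": 0, "delta_pos": [-0.0069, 0.0006, 0], "twist": 0}, {"grip": 0, "delta_pos": [-0.0068, 0.0016, 0], "twist": 0}, {"grip": 0, "delta_pos": [-0.0065, 0.0025, 0], "twist": 0}, {"grip": 0, "delta_pos": [-0.0061, 0.0034, 0], "twist": 0}] -123.0
[{"grip": 0, "delta_pos": [-0.0056, 0.0042, 0], "twist": 0}, {"grip": 0, "delta_pos": [-0.0049, 0.0049, 0], "twist": 0}, {"grip": 0, "delta_pos": [-0.0042, 0.0056, 0], "twist": 0}, {"grip": 0, "delta_pos": [-0.0034, 0.0061, 0], "twist": 0}, {"grip": 0, "delta_pos": [-0.0025, 0.0065, 0], "twist": 0}] -163.0
[{"grip": 0, "delta_pos": [-0.0016, 0.0068, 0], "twist": 0}, {"grip": 0, "delta_pos": [-0.0006, 0.0069, 0], "twist": 0}, {"grip": 0, "delta_pos": [0.0004, 0.007, 0], "twist": 0}, {"grip": 0, "delta_pos": [0.0013, 0.0068, 0], "twist": 0}, {"grip": 0, "delta_pos": [0.0023, 0.0066, 0], "twist": 0}] -203.0
[{"grip": 0, "delta_pos": [0.0031, 0.0063, 0], "twist": 0}, {"grip": 0, "delta_pos": [0.004, 0.0057, 0], "twist": 0}, {"grip": 0, "delta_pos": [0.0048, 0.0051, 0], "twist": 0}, {"grip": 0, "delta_pos": [0.0054, 0.0044, 0], "twist": 0}, {"grip": 0, "delta_pos": [0.006, 0.0036, 0], "twist": 0}] -243.0
[{"grip": 0, "delta_pos": [0.0064, 0.0027, 0], "twist": 0}, {"grip": 0, "delta_pos": [0.0068, 0.0018, 0], "twist": 0}, {"grip": 0, "delta_pos": [0.0069, 0.0008, 0], "twist": 0}, {"grip": 0, "delta_pos": [0.007, -0.0001, 0], "twist": 0}, {"grip": 0, "delta_pos": [0.0068, -0.0011, 0], "twist": 0}] -283.0
```

>>> step_arm(
  increments=[
    {"grip": 0, "delta_pos": [-0.0051, -0.0048, 0], "twist": 0},
    {"grip": 0, "delta_pos": [-0.0057, -0.004, 0], "twist": 0},
    {"grip": 0, "delta_pos": [-0.0063, -0.0031, 0], "twist": 0},
    {"grip": 0, "delta_pos": [-0.0066, -0.0023, 0], "twist": 0},
    {"grip": 0, "delta_pos": [-0.0068, -0.0013, 0], "twist": 0},
  ],
)

```text
clock: 10.92
position: [0.6256, 0.0089, 0.1732]
ee_rot: [0.097, 0.704, 0.097, -0.697]
contact_force: [6.5, 3.6, 1.3]
width: 0.0182
```

>>> step_arm(
  increments=[
    {"grip": 0, "delta_pos": [-0.007, -0.0004, 0], "twist": 0},
    {"grip": 0, "delta_pos": [-0.0069, 0.0006, 0], "twist": 0},
    {"grip": 0, "delta_pos": [-0.0068, 0.0016, 0], "twist": 0},
    {"grip": 0, "delta_pos": [-0.0065, 0.0025, 0], "twist": 0},
    {"grip": 0, "delta_pos": [-0.0061, 0.0034, 0], "twist": 0},
  ],
)

```text
clock: 11.33
position: [0.5928, 0.0137, 0.1732]
ee_rot: [0.099, 0.704, 0.095, -0.697]
contact_force: [6.2, -3.6, 0.9]
width: 0.0185
```

>>> step_arm(
  increments=[
    {"grip": 0, "delta_pos": [-0.0056, 0.0042, 0], "twist": 0},
    {"grip": 0, "delta_pos": [-0.0049, 0.0049, 0], "twist": 0},
    {"grip": 0, "delta_pos": [-0.0042, 0.0056, 0], "twist": 0},
    {"grip": 0, "delta_pos": [-0.0034, 0.0061, 0], "twist": 0},
    {"grip": 0, "delta_pos": [-0.0025, 0.0065, 0], "twist": 0},
  ],
)

```text
clock: 11.75
position: [0.5697, 0.0392, 0.1731]
ee_rot: [0.1, 0.701, 0.095, -0.699]
contact_force: [1.4, -8.1, 4.2]
width: 0.018
```

```bash
cat > log.py <<'E'
import numpy as np,sys
from scipy.optimize import least_squares
D=np.array([list(map(float,l.split())) for l in open("log.txt") if l.strip()])
r=least_squares(lambda c:np.hypot(*(D[:,:2]-c).T)-.05,[.6152,.0573]);c=r.x
print("centre",c.round(4),"res mm",(r.fun*1e3).round(1))
d=D[:,:2]-c;ph=np.arctan2(d[:,1],d[:,0]);ph=np.unwrap(ph)
for a,F in zip(ph,D[:,2:]): print(round(np.degrees(a),1),"tan",round(-np.sin(a)*F[0]+np.cos(a)*F[1],1),"rad",round(np.cos(a)*F[0]+np.sin(a)*F[1],1))
E
cat > log.txt <<'E'
.666 .0577 -1.8 8.3
.6544 .0259 3.4 7.7
E
python3 log.py
```

```text
centre [0.616  0.0579] res mm [0. 0.]
-0.3 tan 8.3 rad -1.8
-39.8 tan 8.1 rad -2.3
```

>>> step_arm(
  increments=[
    {"grip": 0, "delta_pos": [-0.0016, 0.0068, 0], "twist": 0},
    {"grip": 0, "delta_pos": [-0.0006, 0.0069, 0], "twist": 0},
    {"grip": 0, "delta_pos": [0.0004, 0.007, 0], "twist": 0},
    {"grip": 0, "delta_pos": [0.0013, 0.0068, 0], "twist": 0},
    {"grip": 0, "delta_pos": [0.0023, 0.0066, 0], "twist": 0},
  ],
)

```text
clock: 12.17
position: [0.5685, 0.0739, 0.173]
ee_rot: [-0.1, -0.699, -0.095, 0.701]
contact_force: [-5.1, -5.5, 8.6]
width: 0.0186
```

```bash
cat >> log.txt <<'E'
.6256 .0089 6.5 3.6
.5928 .0137 6.2 -3.6
.5697 .0392 1.4 -8.1
E
python3 log.py
```

```text
centre [0.616 0.058] res mm [-0.  0. -0. -0. -0.]
-0.3 tan 8.3 rad -1.8
-39.9 tan 8.1 rad -2.3
-79.0 tan 7.1 rad -2.3
-117.7 tan 7.2 rad 0.3
-157.9 tan 8.0 rad 1.7
```

>>> step_arm(
  increments=[
    {"grip": 0, "delta_pos": [0.0031, 0.0063, 0], "twist": 0},
    {"grip": 0, "delta_pos": [0.004, 0.0057, 0], "twist": 0},
    {"grip": 0, "delta_pos": [0.0048, 0.0051, 0], "twist": 0},
    {"grip": 0, "delta_pos": [0.0054, 0.0044, 0], "twist": 0},
    {"grip": 0, "delta_pos": [0.006, 0.0036, 0], "twist": 0},
  ],
)

```text
clock: 12.58
position: [0.5902, 0.1009, 0.173]
ee_rot: [-0.098, -0.698, -0.097, 0.703]
contact_force: [-8.9, -1.7, 11.1]
width: 0.0183
```

>>> step_arm(
  increments=[
    {"grip": 0, "delta_pos": [0.0064, 0.0027, 0], "twist": 0},
    {"grip": 0, "delta_pos": [0.0068, 0.0018, 0], "twist": 0},
    {"grip": 0, "delta_pos": [0.0069, 0.0008, 0], "twist": 0},
    {"grip": 0, "delta_pos": [0.007, -0.0001, 0], "twist": 0},
  ],
)

```text
clock: 12.92
position: [0.6163, 0.108, 0.173]
ee_rot: [-0.097, -0.698, -0.098, 0.703]
contact_force: [-9.4, 3.0, 10.0]
width: 0.0184
```

```bash
cat >> log.txt <<'E'
.5685 .0739 -5.1 -5.5
E
python3 log.py|tail -1; for a in -275 -307 -339 -371 -403 -435 -467; do python3 arc.py $a 8 4; done
```

```text
-198.5 tan 6.8 rad 3.1
[{"grip": 0, "delta_pos": [0.0068, -0.0011, 0], "twist": 0}, {"grip": 0, "delta_pos": [0.0067, -0.002, 0], "twist": 0}, {"grip": 0, "delta_pos": [0.0063, -0.003, 0], "twist": 0}, {"grip": 0, "delta_pos": [0.0059, -0.0038, 0], "twist": 0}] -307.0
[{"grip": 0, "delta_pos": [0.0053, -0.0045, 0], "twist": 0}, {"grip": 0, "delta_pos": [0.0045, -0.0053, 0], "twist": 0}, {"grip": 0, "delta_pos": [0.0038, -0.0059, 0], "twist": 0}, {"grip": 0, "delta_pos": [0.003, -0.0063, 0], "twist": 0}] -339.0
[{"grip": 0, "delta_pos": [0.002, -0.0067, 0], "twist": 0}, {"grip": 0, "delta_pos": [0.0011, -0.0068, 0], "twist": 0}, {"grip": 0, "delta_pos": [0.0001, -0.007, 0], "twist": 0}, {"grip": 0, "delta_pos": [-0.0008, -0.0069, 0], "twist": 0}] -371.0
[{"grip": 0, "delta_pos": [-0.0018, -0.0068, 0], "twist": 0}, {"grip": 0, "delta_pos": [-0.0027, -0.0064, 0], "twist": 0}, {"grip": 0, "delta_pos": [-0.0036, -0.006, 0], "twist": 0}, {"grip": 0, "delta_pos": [-0.0044, -0.0054, 0], "twist": 0}] -403.0
[{"grip": 0, "delta_pos": [-0.0051, -0.0048, 0], "twist": 0}, {"grip": 0, "delta_pos": [-0.0057, -0.004, 0], "twist": 0}, {"grip": 0, "delta_pos": [-0.0063, -0.0031, 0], "twist": 0}, {"grip": 0, "delta_pos": [-0.0066, -0.0023, 0], "twist": 0}] -435.0
[{"grip": 0, "delta_pos": [-0.0068, -0.0013, 0], "twist": 0}, {"grip": 0, "delta_pos": [-0.007, -0.0004, 0], "twist": 0}, {"grip": 0, "delta_pos": [-0.0069, 0.0006, 0], "twist": 0}, {"grip": 0, "delta_pos": [-0.0068, 0.0016, 0], "twist": 0}] -467.0
[{"grip": 0, "delta_pos": [-0.0065, 0.0025, 0], "twist": 0}, {"grip": 0, "delta_pos": [-0.0061, 0.0034, 0], "twist": 0}, {"grip": 0, "delta_pos": [-0.0056, 0.0042, 0], "twist": 0}, {"grip": 0, "delta_pos": [-0.0049, 0.0049, 0], "twist": 0}] -499.0
```

>>> step_arm(
  increments=[
    {"grip": 0, "delta_pos": [0.0068, -0.0011, 0], "twist": 0},
    {"grip": 0, "delta_pos": [0.0067, -0.002, 0], "twist": 0},
  ],
)

```text
clock: 13.08
position: [0.6297, 0.1061, 0.1729]
ee_rot: [-0.096, -0.698, -0.099, 0.703]
contact_force: [-10.5, 5.0, 11.0]
width: 0.0183
```

>>> step_arm(
  increments=[
    {"grip": 0, "delta_pos": [0.0063, -0.003, 0], "twist": 0},
    {"grip": 0, "delta_pos": [0.0059, -0.0038, 0], "twist": 0},
  ],
)

```text
clock: 13.25
position: [0.6422, 0.1006, 0.173]
ee_rot: [-0.095, -0.698, -0.1, 0.703]
contact_force: [-8.9, 9.1, 10.1]
width: 0.0184
```

```bash
cat >> log.txt <<'E'
.5902 .1009 -8.9 -1.7
.6163 .108 -9.4 3.0
E
python3 log.py|tail -2
```

```text
-239.0 tan 8.5 rad 3.1
-270.4 tan 9.4 rad 2.9
```

```bash
cat >> log.txt <<'E'
.6297 .1061 -10.5 5.0
.6422 .1006 -8.9 9.1
E
cat > snug.py <<'E'
import numpy as np
from scipy.optimize import least_squares
D=np.loadtxt("log.txt");d=D[:,:2]-[.616,.058];a=np.unwrap(np.arctan2(d[:,1],d[:,0]));F=D[:,2:]
t=-np.sin(a)*F[:,0]+np.cos(a)*F[:,1]
m=lambda p:p[0]-np.sin(a)*p[1]+np.cos(a)*p[2]+p[3]*np.maximum(0,p[4]-a)
for g in(-3.7,-4.2,-4.7):
    r=least_squares(lambda p:np.r_[(m(p)-t)/.5,(p[0]-7)/.3,p[1]/.7,p[2]/.7,(p[3]-3.5)/.3],[7,0,0,3.5,g]);p=r.x
    print(r.cost.round(2),p.round(2),"contact",np.degrees(p[4]).round(),"now",np.degrees(a[-1]).round(),"extra N",(p[3]*(p[4]-a[-1])).round(2),t[-3:].round(1))
E
python3 snug.py
```

```text
5.75 [ 7.37  0.14  0.32  3.47 -3.87] contact -222.0 now -302.0 extra N 4.84 [ 9.4 11.5 12.3]
5.75 [ 7.37  0.14  0.32  3.47 -3.87] contact -222.0 now -302.0 extra N 4.84 [ 9.4 11.5 12.3]
5.75 [ 7.37  0.14  0.32  3.47 -3.87] contact -222.0 now -302.0 extra N 4.84 [ 9.4 11.5 12.3]
```

>>> step_arm(
  increments=[
    {"grip": 0, "delta_pos": [-0.0015, 0.0012, 0], "twist": 0},
    {"grip": 0, "delta_pos": [-0.0015, 0.0012, 0], "twist": 0},
  ],
)

```text
clock: 13.42
position: [0.6433, 0.1, 0.1731]
ee_rot: [0.097, 0.701, 0.097, -0.7]
contact_force: [0.9, 0.3, 4.8]
width: 0.0186
```

>>> step_arm(
  increments=[
    {"grip": 1, "delta_pos": [0, 0, 0], "twist": 0},
    {"grip": 1, "delta_pos": [0, 0, 0], "twist": 0},
    {"grip": 1, "delta_pos": [0, 0, 0], "twist": 0},
    {"grip": 1, "delta_pos": [0, 0, 0], "twist": 0},
    {"grip": 1, "delta_pos": [0, 0, 0], "twist": 0},
    {"grip": 1, "delta_pos": [0, 0, 0], "twist": 0},
  ],
)

```text
clock: 13.92
position: [0.6428, 0.0996, 0.1719]
ee_rot: [-0.097, -0.7, -0.097, 0.701]
contact_force: [0.2, 0.3, 0.4]
width: 0.0854
```

>>> step_arm(
  increments=[
    {"grip": 1, "delta_pos": [0, 0, 0.01], "twist": 0},
    {"grip": 1, "delta_pos": [0, 0, 0.02], "twist": 0},
    {"grip": 1, "delta_pos": [0, 0, 0.03], "twist": 0},
    {"grip": 1, "delta_pos": [0, 0, 0.03], "twist": 0},
    {"grip": 1, "delta_pos": [0, 0, 0.03], "twist": 0},
    {"grip": 1, "delta_pos": [-0.03, -0.01, 0], "twist": 0},
    {"grip": 1, "delta_pos": [-0.035, -0.01, 0], "twist": 0},
    {"grip": 1, "delta_pos": [-0.035, -0.01, 0], "twist": 0},
    {"grip": 1, "delta_pos": [0, 0, 0], "twist": 0},
    {"grip": 1, "delta_pos": [0, 0, 0], "twist": 0},
  ],
)

```text
clock: 14.75
position: [0.5413, 0.0695, 0.2937]
ee_rot: [0.097, 0.701, 0.097, -0.7]
contact_force: [0.4, 0.4, -0.4]
width: 0.0853
```

```bash
python3 - <<'E'
from h import *
wrist("w6");save("scene","s3")
a=cv2.imread("pics/s3_raw.png")[160:270,200:350];b=cv2.imread("pics/w6_raw.png")[30:330,80:460]
o=np.zeros((600,800,3),np.uint8);o[:308,:420]=cv2.resize(a,(420,308),interpolation=2);o[300:600,420:]=b
cv2.imwrite("pics/c3.png",o);print(manip.get_state()['contact_force'])
E
```

```text
[0.54128345 0.06948582 0.29368241] 0.08533270656257834 14.75
[-0.1121617  -0.48963673  0.07990284]
```

View pics/c3.png

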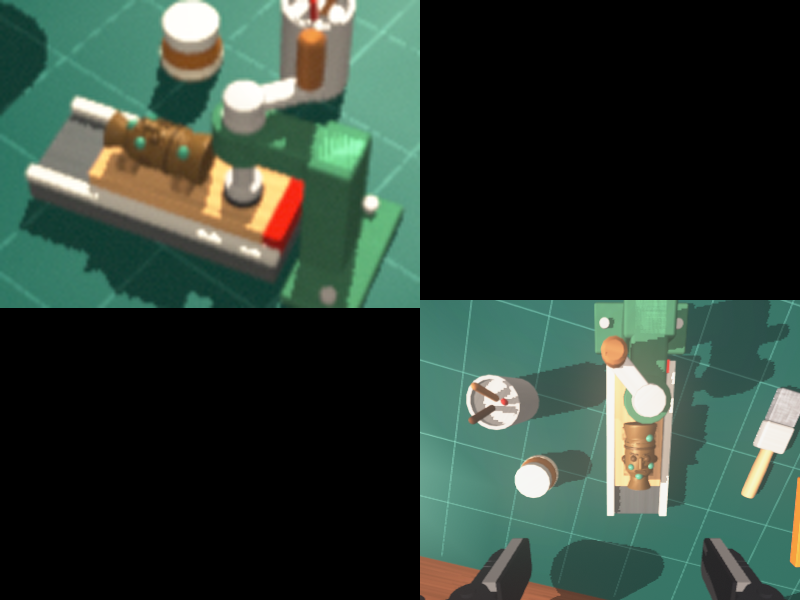

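The pad is down on the board at (242,188), the board's far end is at the red stop around (285,210), and the crank has stayed put. The jar, tin and brush are where they were, and the gripper is clear.

```bash
python3 -c "
from rig import manip
print(manip.sign_off())"
```

```text
the job is handed in; nothing more can be done
None
```

The board is home against the red stop and clamped. I handed the job in at about 15 s on the robot's clock, with no verdict given.

- **Slide:** I pushed the near end with 3 to 8 N. It stopped moving with the fingers within about 1 mm of where they should be with the board home. I then pressed on to about 15 N along the bed, with no further movement. There was also an upward force on the fingers of about 10 N that I could not explain.
- **Crank:** I gripped the knob and carried it about 340° clockwise. It ran free at about 7 to 8 N, and the pad met the board after about 260° (estimated from a fit to the readings). It ended about 12.3 N, a fitted 4.8 N over running free, with roughly 0.7 N of uncertainty. That is about 95 N of clamping, inside the 55 to 125 N window. Single force readings scattered by about 0.5 to 1 N, so the clamping figure is an estimate.
- **Release:** I took the load off the knob, opened the gripper and lifted away. The crank stayed where I left it.
- **Last pictures:** They show the pad on the board and the board against the stop. The brush, jar and tin look undisturbed, and the robot is clear. I saw no contact with the head in the pictures, though the fingertips were only about 7 mm from it while pushing.

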